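# Set up the tin marker: dial the batch and lay in the code plate

## Robot

A 6-joint arm with a two-finger parallel gripper is mounted at the origin on the work surface. World frame = base frame: x ahead of the robot, y to its left, z up, the work surface at z = 0. Lengths are in m, angles in degrees, forces in N, time in s.
With the tool pointing down it reaches from about 0.375 to 0.9 m from the base axis. Payload 3.1 kg.
Tool frame: the origin (TCP) lies at the very end of the fingers, on their centre line; the grasp point (between the pads) lies bot.hold_point_z behind it (bot.hold_point_z is the distance from the TCP to the grasp point, in m); z points along the fingers, y is the line along which they close (so a half turn about z gives the same grasp; the last joint's range is limited). The gripper opens to 87 mm and grips with 3 to 60 N. Pads are 19 mm wide; open, the fingers measure 117 mm over their backs; the gripper's body (75 mm by 190 mm) begins 51 mm behind the grasp point.
Start: joints at [63.455, 30.224, 82.088, -0, 67.689, -10.227], TCP at [0.176, 0.6, 0.223] pointing down, gripper open.
Joint ranges: [-176.69, 176.69], [-43.24, 126.21], [12.49, 139.97], [-82, 262], [0, 151.66], [-163.58, 163.58]. Speed limits (degrees/s): [159.86, 159.86, 180, 180, 180, 180].

## Interface

Orientations are given as a 3x3 rotation matrix whose columns are the frame's x, y, z axes.
In Python, from rig import bot gives the robot as it stands.
- The arm moves only by the tool apply_moves, never from a script. Its argument "plan" is one flat list of numbers, 4 for each row, row after row: the shift along the world's x, y, z normalised to -1 to 1, where 1 is 0.05 m, then the turn about the world's z normalised to -1 to 1, where 1 is 10 degrees. A call has 1 to 12 rows; each row shifts and turns the commanded pose from where the row before left it; what a row does not reach is not made up. A row lasts 1/8 s, in which the tool goes at most 62.5 mm and 10.7 degrees, less where a joint would pass 70% of its speed; a pose out of reach is approached as far as the arm can. A call with a number of a shift or a turn outside -1 to 1 is refused whole. A call with a gripper value outside its range is refused whole. "grip" is the closure, from -1 (fully open) to 1 (shut), so that 0 is half open, set as the call begins (left out, the last holds). The fingers move at their own pace and stop on an object; the grip force is fixed at half the most. Time passes only in rows, so rows that do not move let the fingers close. It gives the time, the measured TCP pose, the force, the opening and the grip force at its end, in the units of the state.
- bot.read_state(): the state, without advancing time (a new reading comes with each control period).
- bot.capture(name): name is "scene" or "top" or "wrist"; returns (picture, depth): 480x640x3 uint8, red, green, blue; 480x640 float32, m along the optical axis (not along the pixel's ray), 0 where there is no reading.
- bot.camera_info(name): a dict with "vertical_fov" (degrees; the focal length in pixels is half the picture's height over the tangent of half this angle, whatever the lens; pixels are square), "cx", "cy" (the principal point, pixels), "rvec" (rotation vector, rad) and "tvec" (3), from world to camera coordinates, as OpenCV has them; the wrist camera has in their place "mount" (4x4, takes a point from camera to tool coordinates, whose origin is the TCP and whose axes are the flange's). Camera axes: x right, y down, z forward; pixel columns grow to the right and rows downward; lengths in m; the calibration is good to about 2 mm. A picture is of the moment at which its call begins: read the wrist's pose just before it. camera_info takes no time and is no camera call.
- bot.hand_in(): hands the job in; it is judged then, once.
Trained networks look in the newest picture that a camera, given by its name, has taken for a name from the list of things; names that differ only in an ending like _2 or _b are one class to them, and where a whole thing is asked for, a point or a joint stands for the part that bears it (a point fixed in the world has none). Each returns a list of dicts, best first, with "p" (0 to 1); they miss things now and then, are a little off and sometimes report something else, mostly with a low value. They report only what shows in the picture. A call takes as long as a camera call. They do not tell look-alikes from the thing itself.
- bot.outline_of(camera, target): "mask" (480x640 bool, what is visible of it) and "xy" ([column, row] as shares, 0 to 1, of the picture: columns of its width, rows of its height, amid what is visible of it).
- bot.pinpoint(camera, target): "xy" ([column, row] as shares, 0 to 1, of the picture: columns of its width, rows of its height: a listed point, or the origin of a listed thing).
The state is a dict: "time_s": time; "joint_positions": joint angles; "qvel": joint speeds; "tau": joint torques, N m; "position": TCP position; "tcp_rot": TCP orientation; "force": force on the tool from outside, world axes, zero at the start; "moment": the same for the moment, N m; "opening": opening from 0.0 (shut) to 1.0 (fully open); "grasp_force": force on a finger pad.
Only numpy, scipy, OpenCV 4.12 (cv2) and the standard library are available. Lean on these libraries where they do the work, as an engineer would, in place of code of your own. Each camera call takes 0.05 s, during which the arm holds its last target. There are 200 camera calls.

## Task

Set up the tin marker for batch three: turn the black dial on the white code carrier until three dots stand centred in its red-framed window, and get the brass code plate out of the blue tip-up cradle by pressing its blue-dotted end down until the other end has tipped fully up, then lifting it out by that raised end. Lay the plate, dotted face up, flat on the dark bed bar of the carrier, lined up with it and centred across it, between the two yellow end lips; put it down rather than drop it, let go, and do not disturb the gold tins.

Things in the scene. Friction and masses are not known exactly. Their poses are not given: they have to be found in the camera images.
- plate: Loose brass code plate, 90 x 36 x 4 mm (x, y, z), 60 to 130 g. Origin: centre of its underside. x runs from the end with the blue 16 mm dot (dot at x = -35 mm) to the end that tips up (x = +45 mm); z out of its dotted face. At first level in the cradle, axes along the cradle's, underside 34 mm above the bench, boxed in flush all round: it can be gripped across its 36 mm width only once tipped.
- cradle: Blue tip-up cradle fixed to the bench, 112 x 60 x 38 mm. Origin: centre of its underside. x points from the pressing end, open above and at the sides, to the lifting end, where 38 mm high walls enclose the plate at the sides (|y| 21 to 30 mm, x 7 to 56 mm) and end (x 47 to 56 mm). The plate rests on a black rocker pivoted about y at x = 0, 31 mm above the bench.
- rocker (a joint): Tilt of the cradle's rocker, rad: 0 level, 0.5 its stop; dotted end down, other end up about 21 mm. Stiff: stays where left. Pressing the dot straight down with a shut gripper takes 2 to 4 N; the finger sinks 12 to 18 mm until the force climbs at the stop. A 3 mm rocker lip, flush with the plate's top, borders the plate's pressing end and sides (46 mm over all).
- carrier: White code carrier, fixed to the bench: base 140 x 220 x 12 mm. Origin: centre of its underside. Its x axis points away from the robot at yaw 0. At y = -58 mm lies the dark bed bar; at y = +52 mm the grey dial housing, 104 x 104 mm, top 41 mm above the bench.
- bed (a point): Centre of the top face of the carrier's dark bed bar, 26 mm above the bench, 14 mm above the carrier's base. The bar is 26 mm wide (y) and runs along the point's x, with yellow lips 26 mm wide, 4 mm high at both ends; 102 mm free between them. The plate lies on it lengthwise, either way round, overhanging 5 mm each side.
- dial (a joint): Angle of the dial, rad, growing counter-clockwise seen from above, range 0 to 2.4. One dot is centred in the window at 0, two at 0.6, three at 1.2, four at 1.8, five at 2.4. It starts between 0 and 0.75 and stays where it is left (friction 0.05 N m).
- dial_grip (a point): Grip point on the dial: on its upright axis, 60 mm above the bench, on the black bar handle (44 mm long along this point's x, 14 mm wide along y, 44 to 70 mm above the bench, white line along its top). Turns with the dial; at dial angle 0 the bar lies along the carrier's x.
- window (a point): Centre of the red-framed window, 20 x 20 mm, in the top of the dial housing, 36 mm from the dial's axis on the side of the carrier's -x. It shows the white dial disc and its black dots just below.
- tin_0: Gold tin standing on the bench, 67 mm across, 41 mm high, 0.23 kg; origin at the centre of its underside. A bystander.
- tin_1: Another such tin, a bystander.
- tin_2: Another such tin, a bystander.
There are look-alikes about, which are no part of the job. What is meant by the cradle is not brown or pink, and is the larger of those in its own colour.

How it is judged:
By the outcome, as a careful person would: the job done as asked, in the order asked, and still so for the second after the job is handed in, with the robot touching nothing.
It also fails if it takes over 58 s, if anything falls off the work surface, if the arm or the gripper's body presses on something with over 40 N, if the wrist force passes 120 N, or if a joint passes its speed limit or range.

## Working session

There is one attempt and no reset: what is moved stays moved. The work goes in short steps, Python scripts to look and compute and a tool call to move; the robot and the scene stay as the last step left them, time stands still between calls to the robot, and variables do not carry over. Pictures are saved under pics/ and viewed, at most 10 in all, crops included, and the job is handed in when it is done.

Besides the shell and the picture viewer there is one more tool, called in YAML: its name, and indented under it one key for each argument. apply_moves: Moves the arm, as the interface text tells. Its arguments: {"type":"object","properties":{"plan":{"type":"array","items":{"type":"number"}},"grip":{"type":"number"}},"required":["plan"]}

```bash
mkdir -p pics; cat > h.py <<'E'
import numpy as np, cv2
from rig import bot
def K(cam):
    c=bot.camera_info(cam); f=240/np.tan(np.radians(c["vertical_fov"])/2); return c,f
def pose(cam):
    c,f=K(cam)
    if cam=="wrist":
        s=bot.read_state(); T=np.eye(4); T[:3,:3]=np.array(s["tcp_rot"]); T[:3,3]=s["position"]
        M=T@np.array(c["mount"]); return M[:3,:3],M[:3,3],c,f
    R=cv2.Rodrigues(np.array(c["rvec"],float))[0]; return R.T,-R.T@np.array(c["tvec"]).ravel(),c,f
def atz(P,u,v,z):
    R,t,c,f=P; d=R@np.array([(u-c["cx"])/f,(v-c["cy"])/f,1]); return t+d*(z-t[2])/d[2]
def cloud(P,D):
    R,t,c,f=P; v,u=np.mgrid[:480,:640]
    return np.stack([(u-c["cx"])/f*D,(v-c["cy"])/f*D,D],-1)@R.T+t
def save(n,im): cv2.imwrite("pics/"+n+".png",im[...,::-1])
E
python3 - <<'E'
from h import *
for cam in("scene","top"):
    P=pose(cam); im,D=bot.capture(cam); save(cam,im); np.savez(cam,im=im,D=D)
    print(cam,P[1],P[0][:,2],P[2])
    for t in("plate","cradle","carrier","bed","dial_grip","window","tin_0"):
        print(t,[(np.round(np.array(r["xy"])*[640,480],1).tolist(),round(r["p"],2)) for r in bot.pinpoint(cam,t)][:5])
print(bot.hold_point_z, bot.read_state()["tcp_rot"],bot.camera_info("wrist"))
a=np.vstack([np.load("scene.npz")["im"]]); 
E
```

```text
scene [ 1.21698062 -0.39581149  0.71293036] [-0.66572663  0.3491472  -0.65947273] {'vertical_fov': 55.039405488620034, 'cx': 319.70951357923053, 'cy': 242.61889306989758, 'rvec': array([ 2.01641724,  1.21862797, -0.55252617]), 'tvec': array([-0.21487042, -0.29593702,  1.41853102])}
plate [([227.3, 259.3], 0.86)]
cradle [([287.2, 259.6], 0.95), ([233.5, 272.0], 0.89), ([250.3, 221.6], 0.74), ([156.7, 283.8], 0.71)]
carrier [([459.6, 283.3], 0.62), ([400.9, 215.4], 0.56)]
bed [([385.1, 210.0], 0.59)]
dial_grip [([430.6, 188.9], 0.51)]
window [([421.2, 187.6], 0.81)]
tin_0 [([387.7, 308.3], 0.89), ([340.8, 331.7], 0.76), ([458.8, 281.8], 0.59)]
top [ 0.38280202 -0.06097084  1.05323316] [ 0.18958697  0.00189067 -0.98186211] {'vertical_fov': 43.723582121149875, 'cx': 318.13568118988206, 'cy': 240.33383516822815, 'rvec': array([ 2.14850291, -2.0942144 ,  0.20353015]), 'tvec': array([-0.07375602,  0.57385048,  0.96167073])}
plate [([420.4, 291.2], 0.72)]
cradle [([354.4, 378.0], 0.87), ([501.1, 316.5], 0.84), ([417.0, 290.3], 0.77), ([348.7, 281.3], 0.64)]
carrier [([158.1, 283.1], 0.69)]
bed [([186.8, 287.7], 0.56)]
dial_grip [([279.9, 157.6], 0.74), ([115.9, 271.7], 0.62)]
window [([119.1, 296.8], 0.58)]
tin_0 [([343.9, 154.7], 0.98), ([283.9, 158.4], 0.61)]
0.0187 [[-9.59718376e-01  2.80963760e-01  6.06926993e-05]
 [ 2.80963763e-01  9.59718375e-01  6.22794296e-05]
 [-4.07496361e-05  7.68231623e-05 -9.99999996e-01]] {'vertical_fov': 62.578867184845095, 'cx': 318.5372517077341, 'cy': 242.64481189738513, 'mount': array([[-3.17756870e-04, -9.60116059e-01, -2.79601595e-01,
         7.62810064e-02],
       [ 9.99999614e-01, -7.61270440e-05, -8.75052055e-04,
        -6.52679802e-04],
       [ 8.18866288e-04, -2.79601765e-01,  9.60115713e-01,
        -1.62521080e-01],
       [ 0.00000000e+00,  0.00000000e+00,  0.00000000e+00,
         1.00000000e+00]])}
```

View pics/top.png

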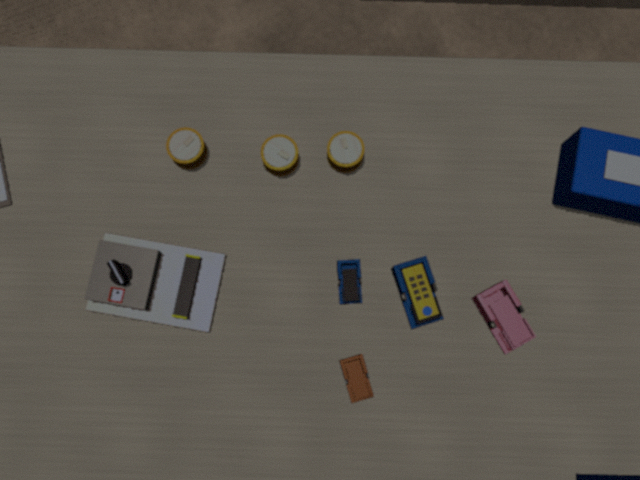

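View pics/scene.png

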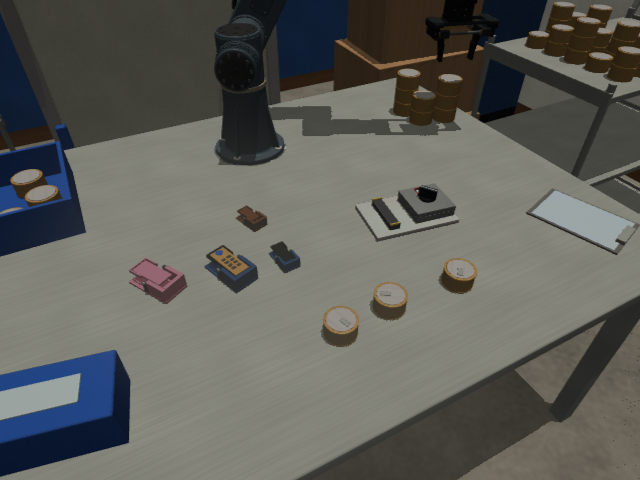

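Candidates for the cradle in the top view are large blue with the brass plate (417,291), small blue (349,281), brown (356,378) and pink (505,316). I choose the large blue one; its blue dot is at about (427,311). The carrier is at (157,283), with the dial at (119,272), the window at (117,296) and the bed at (187,288). The tins are at (186,147), (280,154) and (345,150).

```bash
cat > m.py <<'E'
from h import *
P=pose("top"); z=np.load("top.npz"); im=z["im"]; W=cloud(P,z["D"])
hsv=cv2.cvtColor(im,cv2.COLOR_RGB2HSV)
def blob(m,name,zz,box):
    mm=np.zeros((480,640),np.uint8); x0,x1,y0,y1=box; mm[y0:y1,x0:x1]=m[y0:y1,x0:x1]
    v,u=np.nonzero(mm); pts=np.array([atz(P,a,b,zz)[:2] for a,b in zip(u,v)],np.float32)
    r=cv2.minAreaRect(pts); print(name,len(u),"mean",pts.mean(0),"rect",r, "medz",np.median(W[v,u,2]))
H,S,V=[hsv[...,i].astype(int) for i in range(3)]
blob((H>15)&(H<35)&(S>140)&(V>80),"plate",.038,(385,450,250,335))
blob((H>95)&(H<130)&(S>140)&(V>90),"dot",.038,(420,436,302,320))
blob((V<60),"bed",.026,(178,200,258,316))
blob((H>15)&(H<35)&(S>140)&(V>80),"lips",.030,(165,205,245,325))
blob(((H<8)|(H>172))&(S>120),"window",.041,(105,130,285,306))
blob((W[...,2]>.034)&(W[...,2]<.047),"housing",.041,(75,170,230,320))
blob((W[...,2]>.006)&(W[...,2]<.02),"base",.012,(75,235,225,340))
blob((W[...,2]>.055),"handle",.07,(95,140,250,295))
for n,(u,v) in dict(t0=(186,145),t1=(280,152),t2=(345,149)).items(): print(n,atz(P,u,v,.041))
E
python3 m.py; python3 - <<'E'
import cv2
im=cv2.imread("pics/top.png")
a=cv2.resize(im[230:345,80:240],(800,575),interpolation=cv2.INTER_CUBIC); 
b=cv2.resize(im[245:340,330:450],(500,396),interpolation=cv2.INTER_CUBIC)
import numpy as np
o=np.zeros((600,800,3),np.uint8); o[:288,:400]=cv2.resize(a,(400,288)); o[:317,400:]=cv2.resize(b,(400,317)); cv2.imwrite("pics/crop.png",(np.clip(o*1.6,0,255)).astype("uint8")[:320])
E
```

```text
plate 817 mean [ 0.49813238 -0.23348543] rect ((0.49540531635284424, -0.23448455333709717), (0.08937094360589981, 0.03560250252485275), 18.599096298217773) medz 0.03690552760386656
dot 42 mean [ 0.4625754 -0.2459624] rect ((0.4627796709537506, -0.24612340331077576), (0.010561222210526466, 0.01093753520399332), 45.39566421508789) medz 0.03707218427786907
bed 846 mean [0.49595648 0.16338672] rect ((0.4952634274959564, 0.16379483044147491), (0.02680029347538948, 0.09894547611474991), 81.3907699584961) medz 0.025209753716133432
lips 46 mean [0.4810987  0.16765991] rect ((0.4944019317626953, 0.1662408709526062), (0.022816531360149384, 0.10769807547330856), 82.39814758300781) medz 0.02923097682129272
window 25 mean [0.477576   0.28752452] rect ((0.47610941529273987, 0.28060248494148254), (0.023382319137454033, 0.022605637088418007), 82.0665512084961) medz 0.04126030912447498
housing 3363 mean [0.51101935 0.27276874] rect ((0.511168360710144, 0.27317023277282715), (0.10649992525577545, 0.10400975495576859), 81.28646087646484) medz 0.04048634023897235
base 5269 mean [0.49592012 0.19300793] rect ((0.5117203593254089, 0.23126094043254852), (0.24123111367225647, 0.15359990298748016), 81.31791687011719) medz 0.01138918155018942
handle 283 mean [0.5102262  0.27190357] rect ((0.5057622790336609, 0.27995434403419495), (0.04739529266953468, 0.04656344652175903), 28.875946044921875) medz 0.06886125702789603
t0 [0.74465644 0.18006769 0.041     ]
t1 [0.73602368 0.01263521 0.041     ]
t2 [ 0.74464649 -0.10253841  0.041     ]
```

View pics/crop.png

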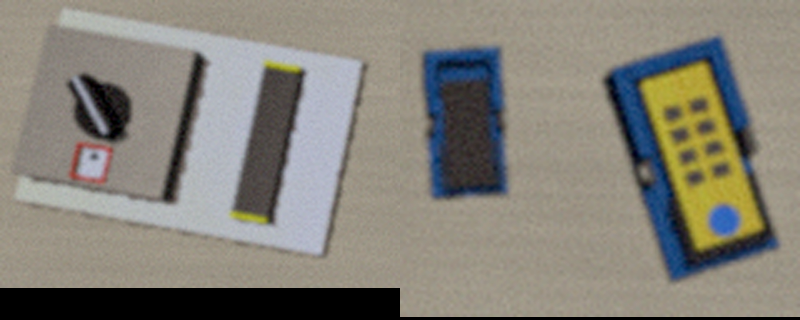

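The crop shows the big blue cradle with the brass plate (dot at lower right), and the dial handle leaning up and to the left. That gives a carrier yaw of about -8.5°, a plate yaw of about 18.6° and a dial at about 0.7 rad. Next I move above the dial.

apply_moves:
  plan: [0.56,-0.545,-0.12,0.41,0.56,-0.545,-0.12,0.41,0.56,-0.545,-0.12,0.41,0.56,-0.545,-0.12,0.41,0.56,-0.545,-0.12,0.41,0.56,-0.545,-0.12,0.41,0.56,-0.545,-0.12,0.41,0.56,-0.545,-0.12,0.41,0.56,-0.545,-0.12,0.41,0.56,-0.545,-0.12,0.41,0.56,-0.545,-0.12,0.41,0.56,-0.545,-0.12,0.41]
  grip: -0.2

```text
time_s: 2.3
position: [0.5126, 0.2719, 0.1505]
tcp_rot: [[-0.839, -0.545, 0.0], [-0.545, 0.839, 0.0], [-0.0, -0.0, -1.0]]
force: [0.7, 0.2, 0.5]
opening: 0.6
grasp_force: 0.0
```

```bash
cat > look.py <<'E'
import sys
from h import *
P=pose("wrist"); im,D=bot.capture("wrist"); n=sys.argv[1]; save(n,im); W=cloud(P,D)
np.savez(n,im=im,W=W,R=P[0],t=P[1])
s=bot.read_state(); R=np.array(s["tcp_rot"]); print(s["time_s"],np.round(s["position"],4),"close yaw",np.degrees(np.arctan2(R[1,1],R[0,1])),"q6",s["joint_positions"][5],"F",np.round(s["force"],1),s["opening"])
def pts(m,zz,box=(0,640,0,480)):
    x0,x1,y0,y1=box; k=np.zeros((480,640),bool); k[y0:y1,x0:x1]=m[y0:y1,x0:x1]; v,u=np.nonzero(k)
    return np.array([atz(P,a,b,zz)[:2] for a,b in zip(u,v)],np.float32)
hsv=cv2.cvtColor(im,cv2.COLOR_RGB2HSV); H,S,V=[hsv[...,i].astype(int) for i in range(3)]
E
cat > d.py <<'E'
from look import *
red=((H<8)|(H>172))&(S>120)
p=pts(red&(abs(W[...,2]-.041)<.01),.041); print("window",len(p),cv2.minAreaRect(p))
# white line on top of handle
m=(W[...,2]>.064)&(W[...,2]<.074)&(np.hypot(W[...,0]-.511,W[...,1]-.273)<.04)
for nm,k in(("line",m&(V>140)&(S<60)),("handle",m)):
    p=pts(k,.07)
    if len(p)>9:
        r=cv2.minAreaRect(p); w=np.linalg.svd(p-p.mean(0),full_matrices=False)[2][0]; print(nm,len(p),r,"yaw",np.degrees(np.arctan2(w[1],w[0])))
m=(abs(W[...,2]-.041)<.004)&(np.hypot(W[...,0]-.511,W[...,1]-.273)<.1)
p=pts(m,.041); print("housing",cv2.minAreaRect(p))
E
python3 d.py w1
```

```text
2.35 [0.5169 0.2686 0.15  ] close yaw 122.97876180784465 q6 -106.28551508533494 F [ 2.6 -1.4 -0.5] 0.602808261886467
window 33 ((0.4776099622249603, 0.2759101390838623), (0.02950897440314293, 0.004327933304011822), 37.050209045410156)
line 251 ((0.5118907690048218, 0.27399879693984985), (0.040614232420921326, 0.013597231358289719), 30.573970794677734) yaw 9.011585
handle 1440 ((0.5101649761199951, 0.2723618745803833), (0.04516451805830002, 0.013713768683373928), 32.7253303527832) yaw 32.88437
housing ((0.5107914209365845, 0.27274200320243835), (0.10403299331665039, 0.10412970930337906), 81.25745391845703)
```

View pics/w1.png

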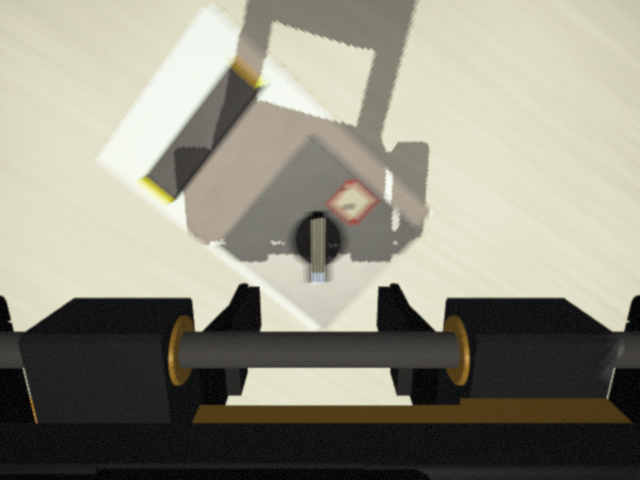

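The dial handle is upright in the picture at (318,245), between the fingers, with its centre at (0.511, 0.273) and yaw 32.8°. The window is at (352,203). I descend over the handle.

apply_moves:
  plan: [-0.02,0,0,0,0,0,-0.3,0,0,0,-0.4,0,0,0,-0.4,0,0,0,-0.4,0,0,0,-0.3,0,0,0,-0.2,0,0,0,0,0]

```text
time_s: 3.35
position: [0.5099, 0.273, 0.0498]
tcp_rot: [[-0.84, -0.543, -0.001], [-0.543, 0.84, -0.0], [0.001, 0.0, -1.0]]
force: [-0.1, 0.3, 0.2]
opening: 0.601
grasp_force: 0.0
```

apply_moves:
  plan: [0,0,0,0,0,0,0,0,0,0,0,0,0,0,0,0,0,0,0,0]
  grip: 1

```text
time_s: 3.98
position: [0.5102, 0.2734, 0.0507]
tcp_rot: [[-0.84, -0.542, -0.0], [-0.542, 0.84, 0.001], [-0.0, 0.001, -1.0]]
force: [-1.6, 3.5, 1.6]
opening: 0.157
grasp_force: 30.0
```

apply_moves:
  plan: [0,0,0,0.35,0,0,0,0.4,0,0,0,0.4,0,0,0,0.4,0,0,0,0.4,0,0,0,0.4,0,0,0,0.37,0,0,0,0,0,0,0,0,0,0,0,0]

```text
time_s: 5.22
position: [0.5104, 0.2732, 0.0507]
tcp_rot: [[-0.499, -0.866, -0.0], [-0.866, 0.499, 0.001], [-0.0, 0.0, -1.0]]
force: [-2.1, 3.7, 2.8]
opening: 0.159
grasp_force: 30.0
```

apply_moves:
  plan: [0,0,0,0,0,0,0,0,0,0,0,0,0,0,0.4,0,0,0,0.5,0,0,0,0.5,0,0,0,0.5,0,0,0,0.1,0,0,0,0,0,0,0,0,0,0,0,0,0]
  grip: -0.2

```text
time_s: 6.6
position: [0.51, 0.2726, 0.1495]
tcp_rot: [[-0.499, -0.867, -0.002], [-0.867, 0.499, -0.001], [0.002, 0.001, -1.0]]
force: [-0.3, -0.4, -0.5]
opening: 0.599
grasp_force: 0.0
```

```bash
python3 d.py w2; python3 -c "
import cv2;im=cv2.imread('pics/w2.png');cv2.imwrite('pics/w2c.png',cv2.resize(im[140:320,230:430],(600,540),interpolation=cv2.INTER_CUBIC))"
```

```text
6.65 [0.5101 0.2726 0.1496] close yaw 150.07888370577766 q6 -133.01696348176358 F [-0.3  0.7  0.3] 0.6006921223079297
window 370 ((0.49421536922454834, 0.27556800842285156), (0.024328012019395828, 0.06254199892282486), 81.1096420288086)
line 280 ((0.5109829902648926, 0.27317339181900024), (0.04325620457530022, 0.0032906923443078995), 60.0314826965332) yaw 60.059135
handle 1428 ((0.5104444026947021, 0.27235540747642517), (0.04522476717829704, 0.013645462691783905), 59.63868713378906) yaw 59.698044
housing ((0.5108692049980164, 0.2725681662559509), (0.10443011671304703, 0.1040862575173378), 81.24685668945312)
```

View pics/w2c.png

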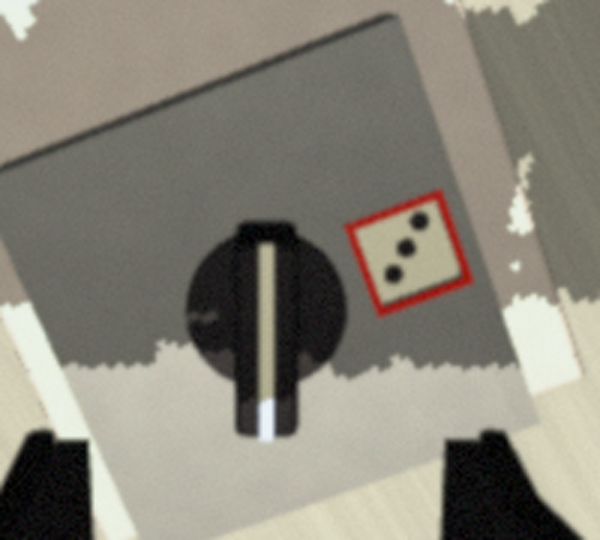

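Three dots are centred in the window at (408,250) of the crop. Next I go over the dotted end of the plate with the gripper shut.

apply_moves:
  plan: [-0.079,-0.864,-0.033,-0.346,-0.079,-0.864,-0.033,-0.346,-0.079,-0.864,-0.033,-0.346,-0.079,-0.864,-0.033,-0.346,-0.079,-0.864,-0.033,-0.346,-0.079,-0.864,-0.033,-0.346,-0.079,-0.864,-0.033,-0.346,-0.079,-0.864,-0.033,-0.346,-0.079,-0.864,-0.033,-0.346,-0.079,-0.864,-0.033,-0.346,-0.079,-0.864,-0.033,-0.346,-0.079,-0.864,-0.033,-0.346]
  grip: 1

```text
time_s: 8.15
position: [0.4628, -0.247, 0.1304]
tcp_rot: [[-0.949, -0.316, -0.0], [-0.316, 0.949, 0.0], [0.0, 0.0, -1.0]]
force: [0.2, -0.1, 0.5]
opening: 0.006
grasp_force: 0.0
```

apply_moves:
  plan: [0,0,0,0,0,0,0,0,0,0,0,0,0,0,0,0]

```text
time_s: 8.65
position: [0.4632, -0.2444, 0.1308]
tcp_rot: [[-0.947, -0.32, -0.0], [-0.32, 0.947, 0.0], [0.0, 0.0, -1.0]]
force: [0.3, -0.8, -0.9]
opening: 0.007
grasp_force: 0.0
```

```bash
cat > p.py <<'E'
from look import *
near=np.hypot(W[...,0]-.495,W[...,1]+.234)<.075
m=(H>13)&(H<35)&(S>110)&(V>70)&near&(W[...,2]>.03)&(W[...,2]<.045)
p=pts(m,.038); print("plate",len(p),cv2.minAreaRect(p))
m=(H>95)&(H<130)&(S>110)&(V>90)&(np.hypot(W[...,0]-.4625,W[...,1]+.246)<.015)&(W[...,2]>.03)
p=pts(m,.038); print("dot",len(p),cv2.minAreaRect(p) if len(p)>5 else "")
E
python3 p.py w3
```

```text
8.7 [ 0.4633 -0.2446  0.1308] close yaw 108.65220490454809 q6 -148.72032213432945 F [ 0.8 -0.5  0. ] 0.004895937169666654
plate 2500 ((0.4876710772514343, -0.2395082414150238), (0.07645074278116226, 0.035680606961250305), 19.089723587036133)
dot 373 ((0.4618684649467468, -0.24834229052066803), (0.014200931414961815, 0.014126326888799667), 62.716129302978516)
```

View pics/w3.png

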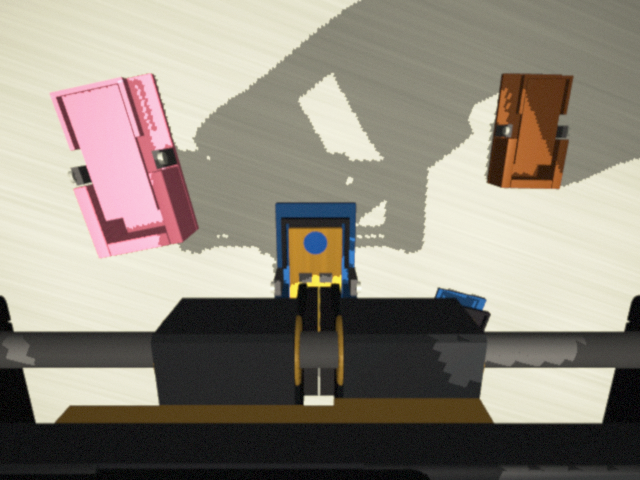

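The blue dot is at (315,243), just ahead of the shut fingers at (318,300), and the small blue one is at (460,300). I descend and press.

apply_moves:
  plan: [-0.01,-0.025,-0.2,0,0,0,-0.3,0,0,0,-0.4,0,0,0,-0.4,0,0,0,-0.2,0,0,0,-0.1,0,0,0,-0.1,0,0,0,-0.05,0,0,0,-0.05,0,0,0,-0.05,0,0,0,-0.05,0,0,0,0,0]

```text
time_s: 10.2
position: [0.4626, -0.2469, 0.0357]
tcp_rot: [[-0.948, -0.318, -0.0], [-0.318, 0.948, -0.0], [0.0, -0.0, -1.0]]
force: [-0.8, 0.2, 0.7]
opening: 0.008
grasp_force: 0.4
```

apply_moves:
  plan: [0,0,-0.05,0,0,0,-0.05,0,0,0,0,0]

```text
time_s: 10.58
position: [0.4626, -0.2468, 0.0305]
tcp_rot: [[-0.948, -0.318, -0.0], [-0.318, 0.948, 0.0], [0.0, 0.0, -1.0]]
force: [-1.4, -1.0, 1.5]
opening: 0.002
grasp_force: 0.8
```

apply_moves:
  plan: [0,0,-0.04,0,0,0,-0.04,0,0,0,-0.04,0,0,0,0,0]

```text
time_s: 11.08
position: [0.463, -0.2467, 0.0258]
tcp_rot: [[-0.948, -0.318, 0.001], [-0.318, 0.948, -0.0], [-0.001, -0.001, -1.0]]
force: [-2.5, 1.4, 11.0]
opening: 0.008
grasp_force: 5.0
```

apply_moves:
  plan: [0,0,-0.04,0,0,0,0,0]

```text
time_s: 11.32
position: [0.4632, -0.2467, 0.0253]
tcp_rot: [[-0.948, -0.318, 0.002], [-0.318, 0.948, -0.001], [-0.001, -0.001, -1.0]]
force: [-4.5, 2.5, 23.4]
opening: 0.002
grasp_force: 10.5
```

apply_moves:
  plan: [0,0,-0.04,0,0,0,0,0]

```text
time_s: 11.58
position: [0.4633, -0.2468, 0.0248]
tcp_rot: [[-0.948, -0.319, 0.002], [-0.319, 0.948, -0.001], [-0.002, -0.002, -1.0]]
force: [-6.5, 4.0, 34.8]
opening: 0.006
grasp_force: 16.3
```

At the stop, with about 13 mm of sink and a force of 35 N. I retreat and look.

apply_moves:
  plan: [0,0,0.2,0,0,0,0.3,0,0,0,0.5,0,0,0,0.5,0,0,0,0.5,0,0,0,0.5,0,0,0,0.3,0,0,0,0,0,0,0,0,0,0,0,0,0]
  grip: -0.35

```text
time_s: 12.82
position: [0.4621, -0.2464, 0.1597]
tcp_rot: [[-0.948, -0.318, -0.002], [-0.318, 0.948, 0.002], [0.001, 0.002, -1.0]]
force: [-0.3, -0.9, 0.3]
opening: 0.677
grasp_force: 0.0
```

```bash
cat > p2.py <<'E'
from look import *
near=np.hypot(W[...,0]-.495,W[...,1]+.236)<.08
m=(H>13)&(H<35)&(S>100)&(V>60)&near&(W[...,2]>.015)&(W[...,2]<.065)
q=W[m]; c=q.mean(0); n=np.linalg.svd(q-c,full_matrices=False)[2][2]; n*=np.sign(n[2])
r=abs((q-c)@n)<.003; q=q[r]; c=q.mean(0); n=np.linalg.svd(q-c,full_matrices=False)[2][2]; n*=np.sign(n[2])
print(len(q),"mean",c,"n",n,"tilt",np.degrees(np.arccos(n[2])),"zrange",np.percentile(q[:,2],[1,99]))
yaw=np.arctan2(-n[1],-n[0]); print("normal yaw",np.degrees(yaw))
r=cv2.minAreaRect(q[:,:2].astype(np.float32)); print(r, cv2.boxPoints(r).tolist())
for a in(np.radians(18.8),):
    e=np.array([np.cos(a),np.sin(a)]); f=np.array([-e[1],e[0]])
    s=(q[:,:2]-[.495,-.235])@e; l=(q[:,:2]-[.495,-.235])@f
    hi=s>np.percentile(s,60)
    print("along",np.percentile(s,[1,99]),"lat",np.percentile(l,[1,99]),"lat hi",np.percentile(l[hi],[1,99]))
E
python3 p2.py w4
```

```text
12.875 [ 0.4622 -0.2464  0.1598] close yaw 108.55848860048421 q6 -148.86318225317277 F [-0.1 -0.6  0.2] 0.6747592679802726
4242 mean [ 0.49363096 -0.23763527  0.03863884] n [-0.45459718 -0.15237858  0.87756605] tilt 28.64986304956066 zrange [0.0162437  0.05785029]
normal yaw 18.530880676823273
((0.4911724627017975, -0.23842951655387878), (0.07746689766645432, 0.035952720791101456), 18.843427658081055) [[0.4487088918685913, -0.23392686247825623], [0.46032100915908813, -0.26795268058776855], [0.5336360335350037, -0.24293217062950134], [0.5220239162445068, -0.208906352519989]]
along [-0.0428326  0.0327149] lat [-0.01961083  0.01550144] lat hi [-0.01972441  0.01571254]
```

View pics/w4.png

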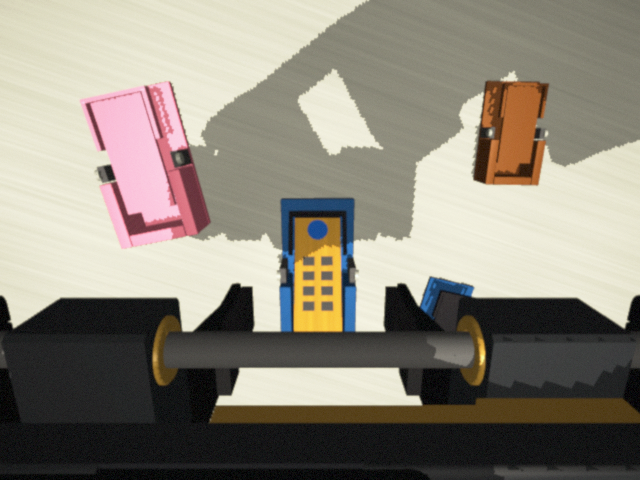

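The plate is tipped 28.6° (0.5 rad, at the stop), with the dot at (317,230) and the raised end under the gripper rod at (318,330), at about (0.528, -0.226). I grip it about 8 mm inside that end with the tips just above the walls.

apply_moves:
  plan: [0.3,0.1,0,0,0.3,0.1,0,0,0.3,0.1,0,0,0.26,0.076,0,0,0,0,-0.3,0,0,0,-0.5,0,0,0,-0.5,0,0,0,-0.5,0,0,0,-0.4,0,0,0,-0.16,0,0,0,0,0,0,0,0,0]

```text
time_s: 14.38
position: [0.521, -0.2284, 0.0433]
tcp_rot: [[-0.948, -0.318, 0.001], [-0.318, 0.948, -0.001], [-0.001, -0.001, -1.0]]
force: [0.4, -0.2, 0.3]
opening: 0.676
grasp_force: 0.0
```

apply_moves:
  plan: [0,0,0,0,0,0,0,0,0,0,0,0,0,0,0,0,0,0,0,0]
  grip: 1

```text
time_s: 15.0
position: [0.5206, -0.2274, 0.043]
tcp_rot: [[-0.948, -0.318, -0.0], [-0.318, 0.948, 0.001], [-0.0, 0.001, -1.0]]
force: [-0.4, 2.5, 3.1]
opening: 0.406
grasp_force: 30.0
```

apply_moves:
  plan: [0,0,0.1,0,0,0,0.2,0,0,0,0.3,0,0,0,0.4,0,0,0,0.4,0,0,0,0.4,0,0,0,0.3,0,0,0,0.1,0,0,0,0,0,0,0,0,0]

```text
time_s: 16.25
position: [0.5202, -0.2277, 0.1521]
tcp_rot: [[-0.948, -0.318, -0.001], [-0.318, 0.948, 0.001], [0.001, 0.001, -1.0]]
force: [0.7, 0.0, -1.5]
opening: 0.404
grasp_force: 30.0
```

```bash
cat > p3.py <<'E'
from look import *
R=np.array(s["tcp_rot"]); L=(W-s["position"])@R   # tool coords
m=(H>13)&(H<35)&(S>100)&(V>60)&(abs(L[...,1])<.03)&(L[...,2]>-.04)&(L[...,2]<.08)&(L[...,0]>-.03)&(L[...,0]<.11)
q=L[m]; 
for _ in range(3):
    c=q.mean(0); n=np.linalg.svd(q-c,full_matrices=False)[2][2]; q=q[abs((q-c)@n)<.003]
n*=-np.sign(n[2]); print(len(q),"c",c,"n",n,"tilt",np.degrees(np.arctan2(n[0],-n[2])))
print("x",np.percentile(q[:,0],[1,99]),"y",np.percentile(q[:,1],[1,99]),"z",np.percentile(q[:,2],[1,99]))
E
python3 p3.py w5
```

```text
16.3 [ 0.5202 -0.2277  0.1519] close yaw 108.5596509034766 q6 -143.47495024176354 F [ 0.1 -0.2 -1.5] 0.40957811815739215
11960 c [ 0.02952828 -0.00086554  0.00493325] n [ 0.48355527 -0.00150317 -0.87531254] tilt 28.917896680846336
x [-0.00430722  0.06946914] y [-0.01845405  0.01666455] z [-0.01399082  0.02709638]
```

View pics/w5.png

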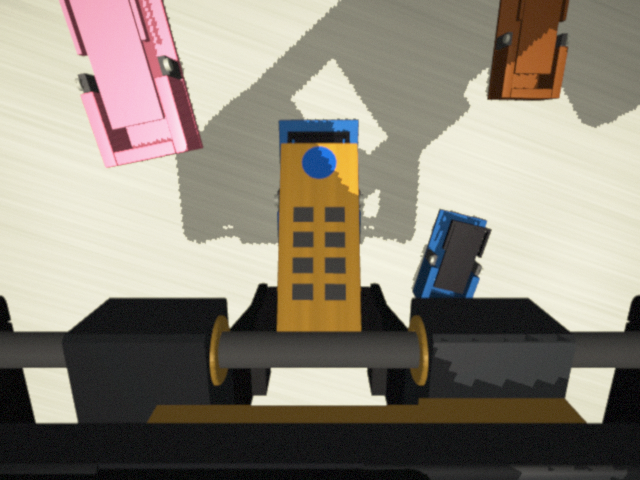

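The plate is held at its raised end with a tilt of 28.9°; the dot is at (318,162). I now measure the bed from the earlier close view.

```bash
cat > b.py <<'E'
from h import *
import sys
z=np.load(sys.argv[1]+".npz"); im=z["im"]; W=z["W"]; P=(z["R"],z["t"],*K("wrist"))
hsv=cv2.cvtColor(im,cv2.COLOR_RGB2HSV); H,S,V=[hsv[...,i].astype(int) for i in range(3)]
yaw=np.radians(-8.74); e=np.array([np.cos(yaw),np.sin(yaw)]); f=np.array([-e[1],e[0]]); b=np.array([.4945,.164])
def A(m,zz):
    v,u=np.nonzero(m); p=np.array([atz(P,i,j,zz)[:2] for i,j in zip(u,v)],np.float32); return p
near=(abs((W[...,:2]-b)@e)<.07)&(abs((W[...,:2]-b)@f)<.028)
for nm,m,zz in(("bar",near&(W[...,2]>.02)&(W[...,2]<.034),.026),("yellow",near&(H>15)&(H<35)&(S>120)&(W[...,2]>.02),.030)):
    p=A(m,zz)
    if len(p)<10: print(nm,len(p)); continue
    s=(p-b)@e; l=(p-b)@f; print(nm,len(p),"s",np.percentile(s,[1,99]),"l",np.percentile(l,[1,50,99]),cv2.minAreaRect(p))
    for k in(-1,1):
        q=s*k>0.04
        if q.sum()>10: print("  end",k,q.sum(),"s",np.percentile(s[q],[2,98]),"l",np.percentile(l[q],[2,98]))
E
python3 b.py w2; python3 b.py w1
```

```text
bar 6811 s [-0.05474048  0.05469122] l [-1.27995807e-02 -8.04396851e-05  1.30958365e-02] ((0.4945237934589386, 0.16384060680866241), (0.02723720110952854, 0.11166208982467651), 81.2778549194336)
  end -1 1019 s [-0.05543681 -0.04034183] l [-0.01266801  0.01286683]
  end 1 925 s [0.04028976 0.05557445] l [-0.01273246  0.01271945]
yellow 561 s [-0.05521503  0.05437961] l [-1.24919176e-02 -2.16459221e-05  1.29302092e-02] ((0.49414047598838806, 0.16441184282302856), (0.026255249977111816, 0.10983999073505402), 81.3276596069336)
  end -1 289 s [-0.05521181 -0.05095021] l [-0.01231017  0.01276536]
  end 1 272 s [0.04979666 0.05438509] l [-0.01210794  0.01242298]
bar 6329 s [-0.05452357  0.05492352] l [-0.01278043  0.00017008  0.01350949] ((0.49485403299331665, 0.16385415196418762), (0.02813783474266529, 0.11164404451847076), 81.2775650024414)
  end -1 986 s [-0.05517558 -0.04031541] l [-0.01275665  0.01318593]
  end 1 823 s [0.04032397 0.05585588] l [-0.01276811  0.01291362]
yellow 467 s [-0.0512312   0.05458743] l [-0.0125022  -0.00110831  0.0112378 ] ((0.5718467235565186, 0.14396071434020996), (0.03373456001281738, 0.2650763988494873), 75.20684814453125)
  end -1 286 s [-0.05103694 -0.04535653] l [-0.0110505   0.00851834]
  end 1 181 s [0.05101338 0.05460896] l [-0.01269724  0.01135496]
```

apply_moves:
  plan: [-0.004,0.3,0,-0.1,-0.004,0.6,0,-0.2,-0.004,0.75,0,-0.26,-0.004,0.8,0,-0.28,-0.004,0.8,0,-0.28,-0.004,0.8,0,-0.28,-0.004,0.8,0,-0.28,-0.004,0.8,0,-0.28,-0.004,0.75,0,-0.28,-0.004,0.7,0,-0.26,-0.003,0.4,0,-0.13,-0.003,0.28,0,-0.1]

```text
time_s: 17.8
position: [0.5178, 0.1621, 0.152]
tcp_rot: [[-0.989, 0.151, -0.001], [0.151, 0.989, -0.0], [0.001, -0.0, -1.0]]
force: [0.1, 0.1, -0.1]
opening: 0.406
grasp_force: 30.0
```

apply_moves:
  plan: [0,0,0,0,0,0,-0.3,0,0,0,-0.5,0,0,0,-0.4,0,0,0,-0.3,0,0,0,-0.1,0,0,0,0,0,0,0,0,0,0,0,0,0,0,0,0,0]

```text
time_s: 19.05
position: [0.5186, 0.1611, 0.0732]
tcp_rot: [[-0.988, 0.152, 0.001], [0.152, 0.988, 0.0], [-0.001, 0.0, -1.0]]
force: [-0.4, 0.3, -1.3]
opening: 0.405
grasp_force: 30.0
```

```bash
python3 p3.py w6; python3 b.py w6
```

```text
19.1 [0.5186 0.1611 0.0732] close yaw 81.27108995504994 q6 -75.81253432873918 F [ 0.  -0.  -2.4] 0.40445329913279826
11939 c [ 0.02892316 -0.00089454  0.00488761] n [ 0.48378514 -0.00129664 -0.87518584] tilt 28.932935496932203
x [-0.00481407  0.0689828 ] y [-0.01839422  0.01666678] z [-0.01390729  0.02711767]
bar 1126 s [-0.05528587 -0.04495088] l [-0.01272758  0.00011388  0.01290337] ((0.44497689604759216, 0.17170017957687378), (0.026460833847522736, 0.010333890095353127), 81.25359344482422)
  end -1 1126 s [-0.05528523 -0.04495137] l [-0.01263031  0.01280444]
yellow 19818 s [-0.05379521  0.12914931] l [-0.08504016  0.00013028  0.08456689] ((0.6041544079780579, 0.15693658590316772), (0.24852994084358215, 0.2525249421596527), 40.501922607421875)
  end -1 1049 s [-0.05522707 -0.04015922] l [-0.01816872  0.01787461]
  end 1 10327 s [0.04233832 0.12705258] l [-0.08476244  0.08439165]
```

View pics/w6.png

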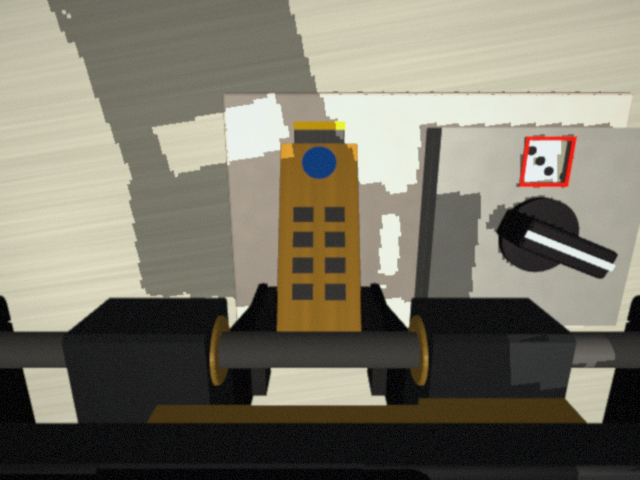

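The plate is centred over the bar: the near lip at (318,127) sits symmetric to the plate's dotted end at (318,145), and the window still shows three dots at (547,162). I lower it until the dotted end touches, then roll it down flat.

apply_moves:
  plan: [0,0,-0.1,0,0,0,-0.1,0,0,0,-0.08,0,0.03,-0.005,-0.08,0,0.03,-0.005,-0.07,0,0,0,0,0]

```text
time_s: 19.85
position: [0.5214, 0.1605, 0.0512]
tcp_rot: [[-0.988, 0.152, -0.0], [0.152, 0.988, 0.0], [0.0, -0.0, -1.0]]
force: [-0.8, -0.9, 1.8]
opening: 0.405
grasp_force: 30.0
```

apply_moves:
  plan: [0.03,-0.005,-0.08,0,0.03,-0.005,-0.08,0,0.02,-0.003,-0.08,0,0.02,-0.003,-0.08,0,0,0,0,0]

```text
time_s: 20.48
position: [0.5272, 0.1596, 0.035]
tcp_rot: [[-0.988, 0.152, 0.001], [0.152, 0.988, 0.0], [-0.001, 0.0, -1.0]]
force: [2.4, -0.2, 2.9]
opening: 0.401
grasp_force: 30.0
```

```bash
python3 p3.py w7
```

```text
20.525 [0.5271 0.1596 0.0352] close yaw 81.25736532602718 q6 -76.02824037781353 F [ 3.  -0.3  1.7] 0.4049124621892113
14766 c [ 0.03818138 -0.00091762 -0.00331012] n [ 1.97677428e-01  9.49147142e-04 -9.80266665e-01] tilt 11.401179306813756
x [-0.00525829  0.0873076 ] y [-0.01848245  0.01666361] z [-0.01261093  0.00573338]
```

apply_moves:
  plan: [0.012,-0.002,-0.08,0,0.012,-0.002,-0.08,0,0.006,0,-0.06,0,0.003,0,-0.04,0,0,0,0,0,0,0,0,0]

```text
time_s: 21.28
position: [0.5279, 0.1595, 0.0222]
tcp_rot: [[-0.988, 0.152, -0.0], [0.152, 0.988, -0.0], [0.0, -0.0, -1.0]]
force: [2.3, -0.4, 2.7]
opening: 0.401
grasp_force: 30.0
```

```bash
python3 p3.py w8
```

```text
21.325 [0.5279 0.1595 0.0222] close yaw 81.2625416235222 q6 -76.06556261243972 F [2.7 0.8 2.4] 0.4063495475460569
15598 c [ 0.0407368  -0.00086513 -0.00968472] n [ 0.04192275  0.00139237 -0.99911988] tilt 2.4027033049243056
x [-0.00559004  0.08824446] y [-0.01841914  0.01667921] z [-0.01233949 -0.00706476]
```

apply_moves:
  plan: [0.002,0,-0.03,0,0,0,-0.02,0,0,0,0,0,0,0,0,0]

```text
time_s: 21.82
position: [0.528, 0.1595, 0.0198]
tcp_rot: [[-0.988, 0.152, -0.0], [0.152, 0.988, 0.0], [0.0, -0.0, -1.0]]
force: [2.4, -0.6, 2.7]
opening: 0.402
grasp_force: 30.0
```

apply_moves:
  plan: [0,0,-0.016,0,0,0,0,0,0,0,0,0]

```text
time_s: 22.2
position: [0.5281, 0.1594, 0.0189]
tcp_rot: [[-0.988, 0.152, -0.0], [0.152, 0.988, -0.0], [0.0, -0.0, -1.0]]
force: [1.9, -0.9, 3.4]
opening: 0.407
grasp_force: 30.0
```

```bash
python3 p3.py w9
```

```text
22.25 [0.5281 0.1594 0.019 ] close yaw 81.26526018185109 q6 -76.0688935338086 F [ 2.  -1.1  2.8] 0.40337784320900666
15771 c [ 0.04121867 -0.00086514 -0.01140404] n [ 1.14689891e-03  4.57426253e-04 -9.99999238e-01] tilt 0.06571248815871891
x [-0.00567222  0.08838581] y [-0.01843515  0.01668281] z [-0.01289918 -0.00993411]
```

The plate is flat, its top 30.4 mm above the bench. I release and rise.

apply_moves:
  plan: [0,0,-0.008,0,0,0,0,0]

```text
time_s: 22.5
position: [0.5281, 0.1595, 0.0188]
tcp_rot: [[-0.988, 0.152, 0.0], [0.152, 0.988, -0.0], [-0.0, -0.0, -1.0]]
force: [2.2, 0.4, 5.4]
opening: 0.406
grasp_force: 30.0
```

apply_moves:
  plan: [0,0,0,0,0,0,0,0,0,0,0,0,0,0,0,0,0,0,0.2,0,0,0,0.4,0,0,0,0.6,0,0,0,0.8,0,0.4,0,0.6,0,0.4,0,0.3,0,0,0,0,0,0,0,0,0]
  grip: -0.3

```text
time_s: 24.0
position: [0.5663, 0.1594, 0.1628]
tcp_rot: [[-0.988, 0.152, -0.003], [0.152, 0.988, -0.0], [0.003, -0.001, -1.0]]
force: [0.1, 0.7, 0.2]
opening: 0.65
grasp_force: 0.0
```

```bash
python3 - <<'E'
import sys; sys.argv=["x","w10"]
from look import *
b=np.array([.4945,.164]); yaw=np.radians(-8.73); e=np.array([np.cos(yaw),np.sin(yaw)]); f=np.array([-e[1],e[0]])
def rep(P,im,W,n):
    hsv=cv2.cvtColor(im,cv2.COLOR_RGB2HSV); H,S,V=[hsv[...,i].astype(int) for i in range(3)]
    s=(W[...,:2]-b)@e; l=(W[...,:2]-b)@f
    m=(H>12)&(H<36)&(S>100)&(V>50)&(abs(s)<.07)&(abs(l)<.03)&(W[...,2]>.02)&(W[...,2]<.045)
    v,u=np.nonzero(m); p=np.array([atz(P,i,j,.03)[:2] for i,j in zip(u,v)]); ps=(p-b)@e; pl=(p-b)@f
    wide=abs(pl)>.0145
    print(n,len(p),"lat",np.percentile(pl,[1,99]),"plate s",ps[wide].min(),ps[wide].max(),"all s",ps.min(),ps.max(),"z",np.median(W[m][:,2]))
    q=p[abs(ps)<.04].astype(np.float32)
    print(cv2.minAreaRect(p[wide].astype(np.float32)))
rep(P,im,W,"wrist")
P2=pose("top"); i2,D2=bot.capture("top"); rep(P2,i2,cloud(P2,D2),"top")
E
```

```text
24.05 [0.566  0.1594 0.1625] close yaw 81.26789199932544 q6 -76.42378160615978 F [-0.5  0.4 -0.7] 0.6510196727670583
wrist 5678 lat [-0.01797232  0.0168863 ] plate s -0.04534877594668312 0.044307154146823687 all s -0.05543348403780644 0.054252283602645515 z 0.0303124331597584
((0.4939364492893219, 0.16366922855377197), (0.03580111265182495, 0.08964940905570984), 81.20826721191406)
top 962 lat [-0.01589525  0.01858971] plate s -0.04384144227561816 0.04355499994634794 all s -0.05465510645814236 0.05480393343071177 z 0.02922533824082396
((0.49451297521591187, 0.16534851491451263), (0.03534109517931938, 0.08751693367958069), 81.65261840820312)
```

View pics/w10.png

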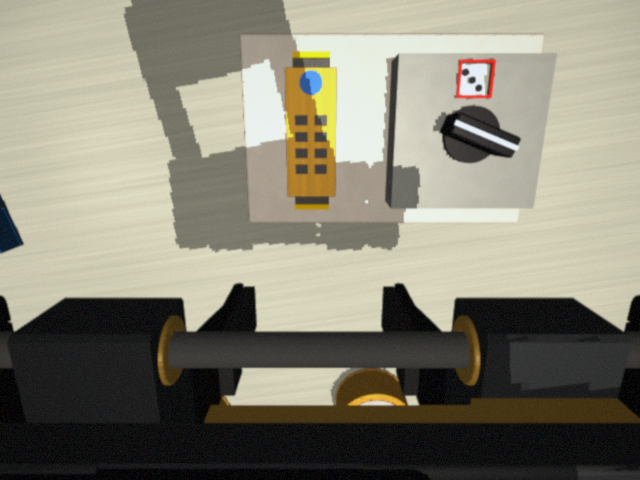

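The plate lies flat, dotted face up, at (311,130). It is centred between the lips at (311,54) and (311,205), aligned to 0.1° and within 0.5 mm across. The window at (475,79) shows three dots and the robot touches nothing, so I hand in.

```bash
python3 -c "
from rig import bot
print(bot.hand_in())"
```

```text
the job is handed in; nothing more can be done
None
```

The job is handed in at about 24 s: the dial shows three dots, the plate lies flat, dotted face up and centred on the bed bar between the lips, and the tins were not touched; the hand-in gave no verdict.

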